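Sort two portafilter collars on the gauge pin

TASK

Check the two steel portafilter collars on the gauge pin, one at a time: slide a collar down over the pin, flange first, as far as it goes without forcing it, then stand it upright in the square wooden tray if it went fully home on the gauge's base, or in the round dark metal dish if it stopped part way. Leave the other collar standing where it is until the first has been put away, then try and sort that one in the same way. Do not disturb the other things on the counter.

Things in the scene. Friction and masses are not known exactly. Their poses are not given: they have to be found in the camera images.
- collar_a: Steel portafilter collar standing loose: a sleeve open at both ends, 34 mm outside, 34 mm tall, with a foot flange 40 mm across, 4 mm high; 90 g. Both collars look alike outside; one has a wide bore (22.4 mm), one a narrow bore (17 mm): the trial on the pin tells which. Origin: centre of its underside; z up its bore.
- collar_b: Steel portafilter collar standing loose: a sleeve open at both ends, 34 mm outside, 34 mm tall, with a foot flange 40 mm across, 4 mm high; 90 g. Both collars look alike outside; one has a wide bore (22.4 mm), one a narrow bore (17 mm): the trial on the pin tells which. Origin: centre of its underside; z up its bore.
- gauge: Fixed gauge: dark steel plate 80 x 80 x 12 mm with an upright pin at its centre: 26 mm of 20 mm diameter, then a 45 degree shoulder (3.5 mm) to a 13 mm nose, tip 42 mm above the plate. A wide collar slides down until flat on the plate; a narrow one stops on the shoulder, foot 27 mm above the plate. Origin: centre of the underside, z along the pin.
- gauge_seat (a point): The point on the pin's axis at the top face of the gauge's plate, 12 mm above the counter: where the centre of a collar's foot comes when fully home. A wide collar more than about 1 mm off-centre can catch on the shoulder, 26 to 29 mm above this point, until it is centred better.
- tray: Fixed square wooden tray for good collars, 130 x 130 mm outside, 18 mm high, walls and floor 5 mm. Origin: centre of its underside; x and y along its sides.
- tray_in (a point): Centre of the wooden tray's inner floor (120 x 120 mm).
- dish: Fixed round dark metal dish for rejected collars, 130 mm outside diameter, 18 mm high, rim 5 mm thick, flat floor 5 mm thick. Origin: centre of its underside.
- dish_in (a point): Centre of the dish's flat inner floor (120 mm across).
- cup: Bystander: white espresso cup, 64 mm across, 58 mm high, standing. Origin: centre of its underside.
- tamper: Bystander: dark steel tamper, 56 mm foot, 72 mm high, standing. Origin: centre of its underside.
- basket: Bystander: small steel filter basket, 58 mm across, 24 mm high. Origin: centre of its underside.
- screwdriver: Bystander: screwdriver 190 mm long, lying along its x. Origin: underside of its middle.
- spoon: Bystander: spoon 150 mm long, lying along its x. Origin: underside of its middle.
Things that resemble listed ones, but are neither listed nor needed, are in the scene too. What is shaped like the collar_a but blue is not meant.

How it is judged:
On the way, in this order (a step that is already met when the one before it is completed fails the run):
1. one collar has been slid down the gauge pin as far as it goes, the other still standing where it was ((((horizontal distance between collar_a and gauge_seat below 0.005 m and z of collar_a in the frame of gauge_seat below 0.006 m and angle between collar_a's own z axis and vertical below 0.12 rad) and distance of collar_b from where it was at the start of the episode below 0.03 m) or ((horizontal distance between collar_b and gauge_seat below 0.005 m and z of collar_b in the frame of gauge_seat below 0.0315 m and angle between collar_b's own z axis and vertical below 0.12 rad and contact force between collar_b and gauge above 0.3 N) and distance of collar_a from where it was at the start of the episode below 0.03 m))), for 0.1 s.
2. that collar stands in its proper place, the other still where it was ((((x of collar_a in the frame of tray_in between -0.044 and 0.044 m and y of collar_a in the frame of tray_in between -0.044 and 0.044 m and z of collar_a in the frame of tray_in below 0.004 m and angle between collar_a's own z axis and vertical below 0.12 rad and linear speed of collar_a below 0.03 m/s) and distance of collar_b from where it was at the start of the episode below 0.03 m) or ((horizontal distance between collar_b and dish_in below 0.044 m and z of collar_b in the frame of dish_in below 0.004 m and angle between collar_b's own z axis and vertical below 0.12 rad and linear speed of collar_b below 0.03 m/s) and distance of collar_a from where it was at the start of the episode below 0.03 m))), for 0.2 s.
3. the other collar has been slid down the gauge pin as far as it goes, the first put away ((((horizontal distance between collar_a and gauge_seat below 0.005 m and z of collar_a in the frame of gauge_seat below 0.006 m and angle between collar_a's own z axis and vertical below 0.12 rad) and (horizontal distance between collar_b and dish_in below 0.044 m and z of collar_b in the frame of dish_in below 0.004 m and angle between collar_b's own z axis and vertical below 0.12 rad and linear speed of collar_b below 0.03 m/s)) or ((horizontal distance between collar_b and gauge_seat below 0.005 m and z of collar_b in the frame of gauge_seat below 0.0315 m and angle between collar_b's own z axis and vertical below 0.12 rad and contact force between collar_b and gauge above 0.3 N) and (x of collar_a in the frame of tray_in between -0.044 and 0.044 m and y of collar_a in the frame of tray_in between -0.044 and 0.044 m and z of collar_a in the frame of tray_in below 0.004 m and angle between collar_a's own z axis and vertical below 0.12 rad and linear speed of collar_a below 0.03 m/s)))), for 0.1 s.
At the end, for the whole second after the job is handed in: The collar that goes fully home on the gauge stands upright and still on the wooden tray floor (centre within 44 mm of its centre along each side); the other likewise on the metal dish floor (within 44 mm of its centre). Tilt under 7 degrees, foot within 4 mm of the floor (x of collar_a in the frame of tray_in between -0.044 and 0.044 m and y of collar_a in the frame of tray_in between -0.044 and 0.044 m and z of collar_a in the frame of tray_in below 0.004 m and angle between each of collar_a, collar_b's own z axis and vertical below 0.12 rad and linear speed of each of collar_a, collar_b below 0.03 m/s and horizontal distance between collar_b and dish_in below 0.044 m and z of collar_b in the frame of dish_in below 0.004 m); the robot touches nothing.
It fails at once if a collar is forced onto the gauge (over 45 N) (contact force between any of collar_a, collar_b and gauge above 45 N).
It fails at once if a bystander is pushed more than 30 mm (distance of any of cup, tamper, basket, screwdriver, spoon from where it was at the start of the episode above 0.03 m).
It fails at once if a standing bystander is tipped over (angle between any of cup, tamper, basket's own z axis and vertical above 0.6 rad).
It also fails if it takes over 67 s, if anything falls off the work surface, if the arm or the gripper's body presses on something with over 40 N, if the wrist force passes 120 N, or if a joint passes its speed limit or range.

ROBOT

A 6-joint arm with a two-finger parallel gripper is mounted at the origin on the work surface. World frame = base frame: x ahead of the robot, y to its left, z up, the work surface at z = 0. Lengths are in m, angles in rad, forces in N, time in s.
With the tool pointing down it reaches from about 0.3 to 0.75 m from the base axis. Payload 8.5 kg.
Tool frame: the origin (TCP) lies at the very end of the fingers, on their centre line; the grasp point (between the pads) lies 19 mm behind it; z points along the fingers, y is the line along which they close (so a half turn about z gives the same grasp; the last joint's range is limited). The gripper opens to 88 mm and grips with 3 to 60 N. Pads are 18 mm wide; open, the fingers measure 123 mm over their backs; the gripper's body (75 mm by 187 mm) begins 45 mm behind the grasp point.
Start: joints at [-1.55, 0.381, 1.297, -0, 1.464, -0.215], TCP at [0.128, -0.535, 0.239] pointing down, gripper open.
Joint ranges: [-3.11, 3.11], [-0.89, 2.33], [0.22, 2.48], [-1.42, 4.56], [0.17, 2.85], [-2.88, 2.88]. Speed limits (rad/s): [2.39, 2.39, 3.14, 3.14, 3.14, 3.14].

INTERFACE

Orientations are given as a unit quaternion [x, y, z, w].
In Python, from cell import sensors, capture, camera_params, bot gives the robot as it stands.
- The arm moves only by the tool send_rows, never from a script. Its argument "rows" is text: rows parted by semicolons, each of 5 numbers parted by spaces: the shift along the tool's x, y, z in mm, then the turn about the tool's z in degrees, then the closure, from 0 (fully open) to 1 (shut). A call has 1 to 10 rows; each row is the pose to reach, as a shift and turn from the pose commanded when the call began, along the tool's axes at that moment; what a row does not reach only later rows make up. A row lasts 1/10 s, in which the tool goes at most 50 mm and 8.59 degrees, less where a joint would pass 70% of its speed; a pose out of reach is approached as far as the arm can. A call with a gripper value outside its range is refused whole. The fingers move at their own pace and stop on an object; "grip_force" is the grip in N (left out, the last holds). Time passes only in rows, so rows that repeat a pose let the fingers close. It gives the time, the measured TCP pose, the force, the opening and the grip force at its end, in the units of the state.
- sensors.state(): the state, without advancing time (a new reading comes with each control period).
- capture(name): name is "scene" or "side" or "wrist"; returns the picture (400x640x3 uint8, red, green, blue); there is no depth.
- camera_params(name): a dict with "fx", "fy", "cx", "cy" (pixels), "world_from_camera" (4x4, takes a point from camera to world coordinates). Camera axes: x right, y up, looking along -z (the intrinsics and any distortion apply to the point x, -y, -z); pixel columns grow to the right and rows downward; lengths in m; the calibration is good to about 2 mm. A picture is of the moment at which its call begins: read the wrist's pose just before it. camera_params takes no time and is no camera call; for the wrist camera it gives the pose at the moment of the call.
- bot.hand_in(): hands the job in; it is judged then, once.
The state is a dict: "clock": time; "q": joint angles; "qd": joint speeds; "joint_torque": joint torques, N m; "ee_pos": TCP position; "orientation": TCP orientation; "ft_force": force on the tool from outside, world axes, zero at the start; "wrist_torque": the same for the moment, N m; "gripper_width": opening from 0.0 (shut) to 1.0 (fully open); "finger_force": force on a finger pad.
Only numpy, scipy, OpenCV 4.12 (cv2) and the standard library are available. Lean on these libraries where they do the work, as an engineer would, in place of code of your own. Each camera call takes 0.05 s, during which the arm holds its last target. There are 200 camera calls.

## Working session

There is one attempt and no reset: what is moved stays moved. The work goes in short steps, Python scripts to look and compute and a tool call to move; the robot and the scene stay as the last step left them, time stands still between calls to the robot, and variables do not carry over. Pictures are saved under pics/ and viewed, at most 10 in all, crops included, and the job is handed in when it is done.

Besides the shell and the picture viewer there is one more tool, called after "Emit:" as name(argument=value, ...) on one line, values as JSON. send_rows: Moves the arm, as the interface text tells. Its arguments: {"type":"object","properties":{"rows":{"type":"string"},"grip_force":{"type":"number"}},"required":["rows"]}

```bash
mkdir -p pics
python3 - <<'E'
from cell import sensors,capture,camera_params
import cv2
for n in("scene","side","wrist"):
    p=camera_params(n);print(n,{k:(v if not hasattr(v,'tolist') else v.tolist()) for k,v in p.items()})
    cv2.imwrite(f"pics/{n}0.png",capture(n)[:,:,::-1])
print(sensors.state())
E
```

```text
scene {'fx': 419.82117910032144, 'fy': 419.82117910032144, 'cx': 319.51336778547744, 'cy': 197.51654433998925, 'world_from_camera': [[-0.13868951301066926, -0.7030698117302341, 0.6974654534917677, 1.5147255371724218], [0.99017699443378, -0.0858278153824822, 0.1103771072313315, 0.15180843795744342], [-0.01774087582250942, 0.7059223937093115, 0.7080669709743326, 1.0011582569711501], [0.0, 0.0, 0.0, 1.0]]}
side {'fx': 459.95603669435366, 'fy': 459.95603669435366, 'cx': 319.3178636508235, 'cy': 197.13364751881124, 'world_from_camera': [[0.9590490743179503, 0.214583756666352, -0.18487478039159044, 0.36856185500736355], [-0.28295832692051875, 0.6967571313535178, -0.6591388966935252, -0.7575027277801919], [-0.01262767897215506, 0.6844584072702832, 0.7289425426196523, 0.8952452176062111], [0.0, 0.0, 0.0, 1.0]]}
wrist {'fx': 348.75782378270895, 'fy': 348.75782378270895, 'cx': 318.52214481241134, 'cy': 208.74818576196714, 'world_from_camera': [[0.2349744838193556, 0.9312610191751777, 0.2784598824222866, 0.19966432023329256], [-0.9720014010619699, 0.22527838115216473, 0.06680514440538675, -0.5183396112225099], [-0.0005179646628094495, -0.28636090017714777, 0.9581216867195621, 0.38495338567049886], [0.0, 0.0, 0.0, 1.0]]}
{'clock': 0.15, 'q': array([-1.55032107e+00,  3.81035087e-01,  1.29803518e+00,  1.17023201e-05,
        1.46359830e+00, -2.15272071e-01]), 'qd': array([ 0.00229822, -0.00142908, -0.00463094, -0.00082036, -0.00081231,
       -0.00075969]), 'joint_torque': array([ 2.80801090e-03, -4.38084090e+01, -2.24611509e+01,  7.13826413e-02,
        3.43823992e-02, -9.21588617e-05]), 'ee_pos': array([ 0.12847444, -0.53456551,  0.23830027]), 'orientation': array([ 9.93060870e-01,  1.17600253e-01,  5.81027347e-05, -5.34838796e-04]), 'ft_force': array([-1.07288075,  0.06301612,  0.21237214]), 'wrist_torque': array([ 0.06167888, -0.03385881,  0.00096175]), 'finger_force': 0.0, 'gripper_width': 1.0008380535135972}
```

View pics/scene0.png

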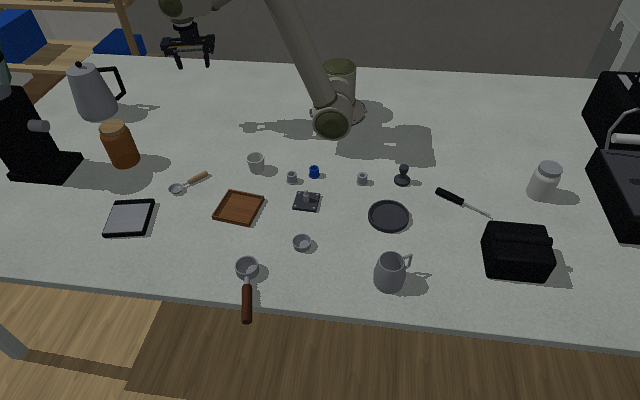

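View pics/side0.png

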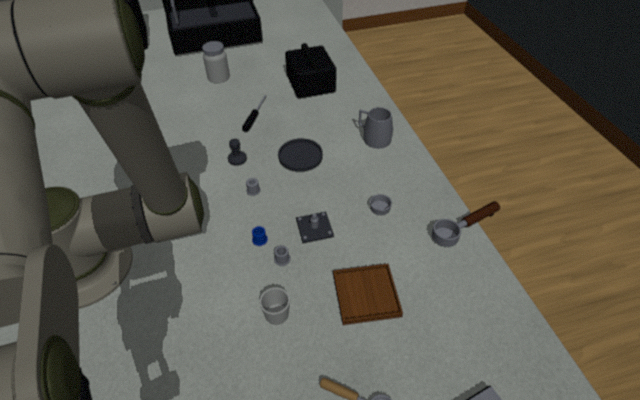

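The scene view shows the collars at (292,177) and (362,178), blue decoy at (314,172), gauge at (306,201), tray at (238,208), dish at (389,216), cup at (256,162) and tamper at (402,175). In the side view the collars are at (282,256) and (252,186), and the pin at (314,220).

```bash
cat > h.py <<'E'
import numpy as np
from cell import sensors,capture,camera_params
from scipy.spatial.transform import Rotation as R
def ray(p,u,v):
    M=np.array(p["world_from_camera"]);d=M[:3,:3]@[(u-p["cx"])/p["fx"],-(v-p["cy"])/p["fy"],-1]
    return M[:3,3],d
def plane(p,u,v,z):
    o,d=ray(p,u,v);return (o+d*(z-o[2])/d[2])
def togo(x,y,z):
    "shift in tool axes (mm) from measured pose to world point"
    s=sensors.state();return R.from_quat(s["orientation"]).inv().apply(np.array([x,y,z])-s["ee_pos"])*1000
E
python3 - <<'E'
from h import *
a,b=camera_params("scene"),camera_params("side")
P={"L":((292,177),(282,256),.017),"Rr":((362,178.5),(252.5,187),.017),"blue":((314,172),(260,236),.017),"gauge":((306.5,201.5),(315,227),.012),
"tray":((238.5,208),(367,293),.01),"dish":((389,216),(300.5,155),.01),"cup":((256,162),(275,305),.03),"tamper":((402,183),(237,158),.005),"basket":((303,243),(380,205),.012)}
for k,(p,q,z) in P.items(): print(k,plane(a,*p,z).round(3),plane(b,*q,z).round(3))
s=sensors.state();print(R.from_quat(s["orientation"]).as_matrix().round(3))
for u,v in((218,201),(228,225),(262,200)):print(plane(a,u,v,.018).round(3))
E
```

```text
L [ 0.457 -0.111  0.017] [ 0.454 -0.119  0.017]
Rr [0.436 0.131 0.017] [0.431 0.125 0.017]
blue [ 0.422 -0.039  0.017] [ 0.417 -0.045  0.017]
gauge [ 0.564 -0.042  0.012] [ 0.554 -0.053  0.012]
tray [ 0.618 -0.259  0.01 ] [ 0.612 -0.266  0.01 ]
dish [0.594 0.228 0.01 ] [0.588 0.219 0.01 ]
cup [ 0.408 -0.25   0.03 ] [ 0.41  -0.248  0.03 ]
tamper [0.429 0.27  0.005] [0.411 0.267 0.005]
basket [ 0.738 -0.025  0.012] [ 0.735 -0.032  0.012]
[[ 0.972  0.234 -0.   ]
 [ 0.234 -0.972  0.001]
 [ 0.    -0.001 -1.   ]]
[ 0.603 -0.332  0.018]
[ 0.701 -0.268  0.018]
[ 0.581 -0.188  0.018]
```

```bash
python3 -c "
from h import *
print(togo(.455,-.115,.15))"
```

```text
[ 415.4699049  -331.60156684   88.74824592]
```

Emit:
send_rows(rows="208 -166 44 0 0.3;208 -166 44 0 0.3;415 -332 89 0 0.3;415 -332 89 0 0.3;415 -332 89 0 0.3;415 -332 89 0 0.3;415 -332 89 0 0.3;415 -332 89 0 0.3;415 -332 89 0 0.3;415 -332 89 0 0.3")

```text
clock: 1.15
ee_pos: [0.4318, -0.1434, 0.1559]
orientation: [0.993, 0.118, 0.0, 0.0]
ft_force: [0.3, -1.2, 0.3]
gripper_width: 0.702
finger_force: 0.0
```

Emit:
send_rows(rows="29 -22 6 0 0.3;29 -22 6 0 0.3;29 -22 6 0 0.3;29 -22 6 0 0.3")

```text
clock: 1.55
ee_pos: [0.4536, -0.1179, 0.1503]
orientation: [0.993, 0.117, -0.0, 0.0]
ft_force: [0.2, -0.9, 0.9]
gripper_width: 0.7
finger_force: 0.0
```

Run:
```python
from h import *
import cv2
s=sensors.state();print(s["ee_pos"],s["qd"].round(3))
p=camera_params("wrist");im=capture("wrist");cv2.imwrite("pics/w1.png",im[:,:,::-1])
print(np.array(p["world_from_camera"])[:3,3])
```

```text
[ 0.45357122 -0.11788096  0.1502971 ] [-0.014 -0.004  0.001  0.001 -0.001  0.002]
[ 0.5247899 -0.1015282  0.2969953]
```

View pics/w1.png

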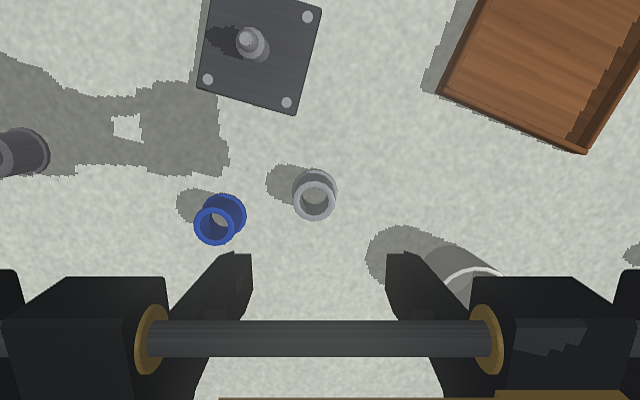

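The wrist view shows the left collar's top ring at about (314,201), blue decoy at (214,225), the pin nose at about (246,42), the cup behind the right finger, and the fingers' midline near column 319.

```bash
cat >> h.py <<'E'
import cv2
def circ(im,c,r0,r1,w=45):
    u,v=int(c[0]),int(c[1]);x0,y0=max(u-w,0),max(v-w,0)
    g=cv2.cvtColor(im,cv2.COLOR_RGB2GRAY)[y0:v+w,x0:u+w];k=4
    g=cv2.GaussianBlur(cv2.resize(g,None,fx=k,fy=k,interpolation=cv2.INTER_CUBIC),(0,0),2)
    h=cv2.HoughCircles(g,cv2.HOUGH_GRADIENT_ALT,1.5,8,param1=150,param2=.6,minRadius=int(r0*k),maxRadius=int(r1*k))
    return [] if h is None else [((a+.5)/k-.5+x0,(b+.5)/k-.5+y0,r/k) for a,b,r in h.reshape(-1,3)[:6]]
E
python3 - <<'E'
from h import *
im=cv2.imread("pics/w1.png")[:,:,::-1].copy();p=camera_params("wrist")
for n,c,z,r in(("collar",(314,201),.034,(10,26)),("nose",(248,42),.054,(5,18))):
    for h in circ(im,c,*r): print(n,np.round(h,1),plane(p,h[0],h[1],z).round(4))
print(sensors.state()["ee_pos"],"tip mid",[ (R.from_matrix(np.array(p["world_from_camera"])[:3,:3]).inv().apply(sensors.state()["ee_pos"]-np.array(p["world_from_camera"])[:3,3])).round(4)])
E
```

```text
collar [313.6 192.8  23.3] [ 0.46   -0.1137  0.034 ]
collar [314.  200.6  20.6] [ 0.4539 -0.1154  0.034 ]
collar [314.  200.6  14.4] [ 0.4539 -0.1154  0.034 ]
collar [313.6 192.8  13.6] [ 0.46   -0.1137  0.034 ]
nose [249.9  40.5  14.4] [ 0.5525 -0.0505  0.054 ]
nose [249.9  40.5  11.1] [ 0.5525 -0.0505  0.054 ]
nose [246.1  38.6  10.8] [ 0.553 -0.048  0.054]
nose [246.1  38.6   7.1] [ 0.553 -0.048  0.054]
nose [248.8  43.1   9.2] [ 0.5508 -0.0501  0.054 ]
nose [207.1  79.1   5.6] [ 0.5232 -0.0274  0.054 ]
[ 0.45354747 -0.11807413  0.15037476] tip mid [array([-0.0009, -0.0279, -0.1615])]
```

```bash
python3 -c "
from h import *
print(togo(.4539,-.1154,.008))"
```

```text
[  0.95214699  -2.55647165 142.37417681]
```

Emit:
send_rows(rows="1 -2.5 45 0 0.3;1 -2.5 90 0 0.3;1 -2.5 115 0 0.3;1 -2.5 130 0 0.3;1 -2.5 130 0 0.3")

```text
clock: 2.1
ee_pos: [0.4532, -0.1151, 0.0189]
orientation: [0.993, 0.117, -0.001, -0.001]
ft_force: [-0.0, -0.2, -0.4]
gripper_width: 0.702
finger_force: 0.0
```

```bash
python3 -c "
from h import *
print(sensors.state()['ee_pos'],togo(.4539,-.1154,.008))"
```

```text
[ 0.45324422 -0.11509747  0.01888981] [ 0.59576771  0.4707413  10.88728141]
```

Emit:
send_rows(rows="0.6 0.5 11 0 0.3;0.6 0.5 11 0 0.3;0.6 0.5 11 0 0.7;0.6 0.5 11 0 0.7;0.6 0.5 11 0 0.7;0.6 0.5 11 0 0.7;0.6 0.5 11 0 0.7", grip_force=25)

```text
clock: 2.8
ee_pos: [0.4552, -0.1148, 0.0095]
orientation: [0.993, 0.118, 0.0, 0.0]
ft_force: [-0.5, 0.4, 4.1]
gripper_width: 0.382
finger_force: 25.0
```

Emit:
send_rows(rows="0 0 -45 0 0.7;0 0 -90 0 0.7;25 -20 -120 0 0.7;50 -41 -120 0 0.7;50 -41 -120 0 0.7;50 -41 -120 0 0.7;50 -41 -120 0 0.7")

```text
clock: 3.5
ee_pos: [0.4935, -0.0636, 0.1287]
orientation: [0.993, 0.117, -0.001, -0.0]
ft_force: [0.5, -0.4, -0.6]
gripper_width: 0.384
finger_force: 25.0
```

Run:
```python
from h import *
s=sensors.state();print(s["ee_pos"],s["ft_force"])
p=camera_params("wrist");im=capture("wrist");cv2.imwrite("pics/w2.png",im[:,:,::-1])
```

```text
[ 0.49347648 -0.06359804  0.12868047] [ 0.46586305 -0.39076737 -0.6492039 ]
```

View pics/w2.png

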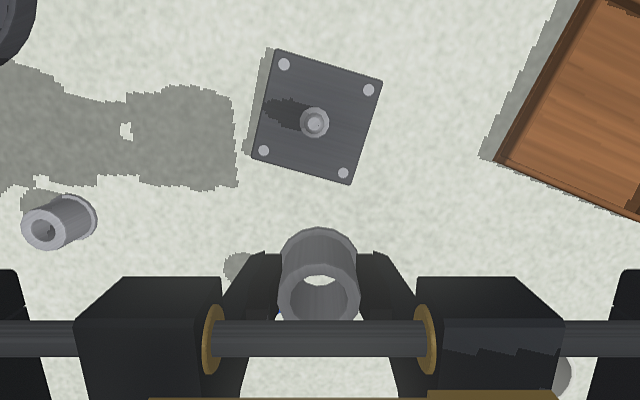

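The held collar's top ring is near (319,297), the pin nose near (315,122), and the other collar, with the narrower bore, is at (43,228).

Run:
```python
from h import *
im=cv2.imread("pics/w2.png")[:,:,::-1].copy();p=camera_params("wrist")
for n,c,z,r,w in(("held top",(319,290),.153,(20,48),60),("nose",(315,122),.054,(4,20),30)):
    for h in circ(im,c,*r,w): print(n,np.round(h,1),plane(p,h[0],h[1],z).round(4), "base plane", plane(p,h[0],h[1],.012 if n=="nose" else .123).round(4))
# plate bolts
for u,v in((284,64),(368.5,90),(343,172.5),(264,150.5)): print(plane(p,u,v,.012).round(4))
b=[plane(p,u,v,.012) for u,v in((284,64),(368.5,90),(343,172.5),(264,150.5))];print("plate c",np.mean(b,0).round(4))
print(sensors.state()["ee_pos"])
```

```text
nose [313.5 123.1  15.2] [ 0.5532 -0.0472  0.054 ] base plane [ 0.5509 -0.0471  0.012 ]
nose [313.5 123.1  10.6] [ 0.5532 -0.0472  0.054 ] base plane [ 0.5509 -0.0471  0.012 ]
nose [313.5 123.1   6.7] [ 0.5532 -0.0472  0.054 ] base plane [ 0.5509 -0.0471  0.012 ]
[ 0.5853 -0.0177  0.012 ]
[ 0.5826 -0.0801  0.012 ]
[ 0.5205 -0.0775  0.012 ]
[ 0.5228 -0.0156  0.012 ]
plate c [ 0.5528 -0.0477  0.012 ]
[ 0.4935129  -0.06377775  0.12870777]
```

Run:
```python
from h import *
im=cv2.imread("pics/w2.png")[:,:,::-1].copy();p=camera_params("wrist")
g=cv2.cvtColor(im,cv2.COLOR_RGB2GRAY)
print("v220+",g[218:325,314:324].mean(1).round().astype(int))
print("row285",g[283:287,260:380].mean(0).round().astype(int))
s=sensors.state();M=np.array(p["world_from_camera"]);Rt=R.from_quat(s["orientation"]).as_matrix()
def proj(P):
    c=M[:3,:3].T@(P-M[:3,3]);return p["cx"]+p["fx"]*c[0]/-c[2],p["cy"]-p["fy"]*c[1]/-c[2]
for d in(-2,0,2):
  o=s["ee_pos"]+Rt[:,0]*d/1000
  for n,r,z in(("flange bot",20,-9.5),("flange top",20,-5.5),("top outer far",17,24.5),("bore top far",11.2,24.5),("bore bottom far",11.2,-9.5)):
    print(d,n,np.round(proj(o+Rt[:,0]*r/1000+[0,0,z/1000]),1))
```

```text
v220+ [208 208 209 209 210 209 210 216 184 115  97 114 121 118 115 113 112 104
 101 102 102 102 101 101 101 101 101 101 101 101 101 100 100 100 100 100
 100 100  99  99  99  99  99  99 101 104 119 122 119 116 114 113 112 110
 109 106  94 173 209 210 209 209 209 207 205 206 219 143  90  90  93  93
  93  93  93  93  93  93  93  93  93  93  93  93  93  93  93  93  94  94
  94  93  94  94  94  94  94  94  94  94  95  99  67  58  62  62  64]
row285 [ 49  50  50  50  50  50  50  49  50  50  48  48  47  48  48  48  48  45
  44  96 102 105 109 111 111 112 112 111 110 109 109 108 106 105 105  99
  92  84  82  84  85  86  85  86  86  84  86  91  95 100 120 132 136 151
 162 167 176 177 165 166 158 157 158 159 148 150 144 132 114 103  98  94
  95  96  96  96  98  98  96  94  96 100 104 107 108 108 108 107 108 110
 108 108 110 112 112 112  96  87  77  45  46  48  49  48  48  48  49  49
  49  49  49  49  49  50  50  50  49  50  50  50]
-2 flange bot [316.6 225.5]
-2 flange top [316.6 228.4]
-2 top outer far [316.2 262.5]
-2 bore top far [316.2 276.1]
-2 bore bottom far [316.6 242.7]
0 flange bot [316.6 221.5]
0 flange top [316.6 224.3]
0 top outer far [316.2 257.7]
0 bore top far [316.2 271.4]
0 bore bottom far [316.6 238.9]
2 flange bot [316.6 217.5]
2 flange top [316.6 220.2]
2 top outer far [316.2 252.9]
2 bore top far [316.2 266.7]
2 bore bottom far [316.6 235. ]
```

```bash
python3 -c "
from h import *
print(togo(.5545,-.0464,.075))"
```

```text
[63.42028741 -2.66888418 53.63470101]
```

Emit:
send_rows(rows="40 -2 0 0 0.7;63.5 -2.5 20 0 0.7;63.5 -2.5 53 0 0.7;63.5 -2.5 53 0 0.7;63.5 -2.5 53 0 0.7;63.5 -2.5 53 0 0.7")

```text
clock: 4.15
ee_pos: [0.5556, -0.0466, 0.0776]
orientation: [0.993, 0.117, 0.001, 0.0]
ft_force: [1.2, 0.3, -0.3]
gripper_width: 0.381
finger_force: 25.0
```

Run:
```python
from h import *
print(togo(.5545,-.0464,.04),sensors.state()["ft_force"])
a=capture("wrist");b=capture("side");cv2.imwrite("pics/w3.png",np.hstack([a[150:350,120:520],cv2.resize(b[160:260,220:420],(400,200))])[:,:,::-1])
```

```text
[-1.042124   -0.46622362 37.64222825] [ 1.20395822  0.32582001 -0.29073856]
```

View pics/w3.png

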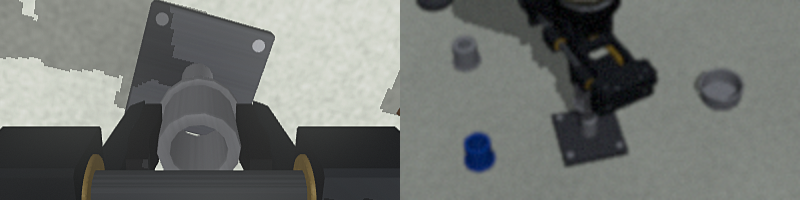

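Emit:
send_rows(rows="-1 -0.5 10 0 0.7;-1 -0.5 18 0 0.7;-1 -0.5 22 0 0.7;-1 -0.5 25 0 0.7;-1 -0.5 25 0 0.7")

```text
clock: 4.75
ee_pos: [0.554, -0.0457, 0.0507]
orientation: [0.993, 0.118, -0.0, -0.0]
ft_force: [0.5, -0.2, -1.5]
gripper_width: 0.381
finger_force: 25.0
```

Emit:
send_rows(rows="0 0 1.5 0 0.7;0 0 3 0 0.7;0 0 4 0 0.7;0 0 4 0 0.7")

```text
clock: 5.15
ee_pos: [0.5542, -0.0457, 0.0471]
orientation: [0.993, 0.118, -0.0, -0.0]
ft_force: [-0.5, 0.7, -0.1]
gripper_width: 0.382
finger_force: 25.0
```

Emit:
send_rows(rows="0 0 1.5 0 0.7;0 0 3 0 0.7;0 0 4 0 0.7;0 0 5 0 0.7;0 0 5 0 0.7")

```text
clock: 5.65
ee_pos: [0.5541, -0.0457, 0.042]
orientation: [0.993, 0.118, -0.0, -0.0]
ft_force: [-0.3, 0.3, -0.5]
gripper_width: 0.383
finger_force: 25.0
```

Emit:
send_rows(rows="0 0 4 0 0.7;0 0 8 0 0.7;0 0 12 0 0.7;0 0 15 0 0.7;0 0 17 0 0.7;0 0 18 0 0.7;0 0 18 0 0.7")

```text
clock: 6.35
ee_pos: [0.5542, -0.0457, 0.0241]
orientation: [0.993, 0.118, -0.0, -0.0]
ft_force: [-0.2, 0.0, -0.4]
gripper_width: 0.382
finger_force: 25.0
```

Emit:
send_rows(rows="0 0 1 0 0.7;0 0 1.5 0 0.7;0 0 2 0 0.7;0 0 2 0 0.7;0 0 2 0 0.7")

```text
clock: 6.85
ee_pos: [0.5542, -0.0457, 0.0222]
orientation: [0.993, 0.118, -0.0, -0.0]
ft_force: [0.6, -0.6, -0.6]
gripper_width: 0.384
finger_force: 25.0
```

Run:
```python
from h import *
print(sensors.state()["ft_force"],sensors.state()["ee_pos"])
a=capture("wrist");b=capture("side");c=capture("scene");cv2.imwrite("pics/w4.png",np.hstack([a[150:350,120:520],cv2.resize(b[180:260,270:370],(250,200)),cv2.resize(c[160:230,270:340],(150,200))])[:,:,::-1])
```

```text
[ 0.57117293 -0.64287604 -0.558726  ] [ 0.55419342 -0.04571585  0.02220636]
```

View pics/w4.png

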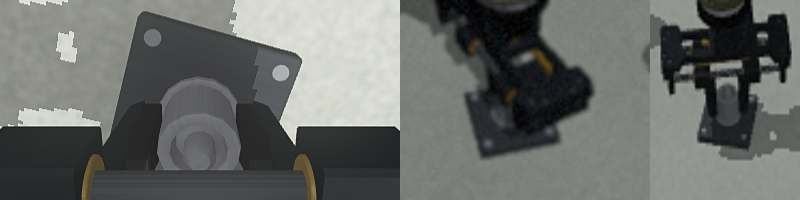

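The pin's nose shows inside the held collar, whose foot is at the plate.

Emit:
send_rows(rows="0 0 0.5 0 0.7;0 0 1 0 0.7;0 0 1.5 0 0.7;0 0 1.5 0 0.7")

```text
clock: 7.4
ee_pos: [0.5543, -0.0458, 0.0215]
orientation: [0.993, 0.118, 0.0, 0.0]
ft_force: [-2.6, 0.2, 8.6]
gripper_width: 0.382
finger_force: 25.0
```

Emit:
send_rows(rows="0 0 -20 0 0.7;0 0 -55 0 0.7;0 0 -90 0 0.7;3 70 -100 0 0.7;6 120 -100 0 0.7;9 170 -100 0 0.7;9 224 -100 0 0.7;9 224 -100 0 0.7;9 224 -100 0 0.7;9 224 -100 0 0.7")

```text
clock: 8.4
ee_pos: [0.6149, -0.2612, 0.1201]
orientation: [0.993, 0.117, -0.0, -0.0]
ft_force: [-1.1, 0.7, -0.8]
gripper_width: 0.379
finger_force: 25.0
```

Run:
```python
from h import *
print(sensors.state()["ee_pos"],sensors.state()["ft_force"])
a=capture("wrist");p=camera_params("wrist");cv2.imwrite("pics/w5.png",a[:,:,::-1])
hsv=cv2.cvtColor(a,cv2.COLOR_RGB2HSV);m=((hsv[...,0]<20)&(hsv[...,1]>110)&(hsv[...,2]>30)).astype(np.uint8);m[240:]=0
n,l,st,ce=cv2.connectedComponentsWithStats(m);i=1+st[1:,4].argmax();print(st[i],ce[i])
b=capture("scene");q=camera_params("scene");hsv=cv2.cvtColor(b,cv2.COLOR_RGB2HSV);m=((hsv[...,0]<20)&(hsv[...,1]>110)).astype(np.uint8);m[:,:200]=0;m[:,275:]=0;m[:185]=0;m[235:]=0
c,_=cv2.findContours(m,0,1);c=max(c,key=cv2.contourArea);bx=cv2.approxPolyDP(c,6,True).reshape(-1,2);print([plane(q,*x,.015).round(3) for x in bx])
```

```text
[ 0.61493518 -0.2611568   0.12014051] [-1.13502665  0.67953165 -0.75128628]
[  218   107   193   133 16055] [312.80516973 183.28720025]
[array([ 0.54 , -0.314,  0.015]), array([ 0.676, -0.329,  0.015]), array([ 0.694, -0.203,  0.015]), array([ 0.559, -0.19 ,  0.015])]
```

View pics/w5.png

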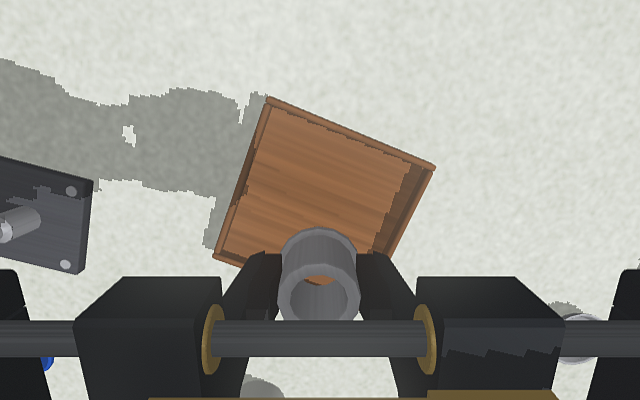

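The tray is right below the collar (its edges span about (215,258)–(435,165) in the view).

Emit:
send_rows(rows="0 0 40 0 0.7;0 0 75 0 0.7;0 0 92 0 0.7;0 0 100 0 0.7;0 0 103 0 0.7;0 0 104 0 0.7;0 0 105 0 0.7;0 0 105 0 0.7")

```text
clock: 9.3
ee_pos: [0.6156, -0.2615, 0.0165]
orientation: [0.993, 0.118, 0.001, 0.0]
ft_force: [0.9, -0.0, -0.7]
gripper_width: 0.381
finger_force: 25.0
```

Emit:
send_rows(rows="0 0 1 0 0.7;0 0 2 0 0.7;0 0 2 0 0.7;0 0 2 0 0.45;0 0 2 0 0.45;0 0 2 0 0.45;0 0 2 0 0.45")

```text
clock: 10.0
ee_pos: [0.6153, -0.2614, 0.0135]
orientation: [0.993, 0.118, -0.0, -0.0]
ft_force: [-0.0, 0.5, 0.9]
gripper_width: 0.549
finger_force: 0.0
```

Emit:
send_rows(rows="0 0 -30 0 0.45;0 0 -70 0 0.45;0 0 -110 0 0.45;-10 -40 -136 0 0.4;-20 -85 -136 0 0.3;-30 -130 -136 0 0.3;-40 -180 -136 0 0.3;-50 -230 -136 0 0.3;-60 -280 -136 0 0.3;-70 -330 -136 0 0.3")

```text
clock: 11.0
ee_pos: [0.4707, 0.041, 0.1498]
orientation: [0.993, 0.117, 0.0, -0.0]
ft_force: [1.3, 1.2, -0.8]
gripper_width: 0.699
finger_force: 0.0
```

Emit:
send_rows(rows="-10 -50 0 0 0.3;-15 -90 0 0 0.3;-15 -90 0 0 0.3;-15 -90 0 0 0.3;-15 -90 0 0 0.3")

```text
clock: 11.5
ee_pos: [0.4368, 0.1228, 0.1497]
orientation: [0.993, 0.117, 0.0, 0.0]
ft_force: [-0.3, -0.5, -1.0]
gripper_width: 0.695
finger_force: 0.0
```

Run:
```python
from h import *
print(sensors.state()["ee_pos"])
p=camera_params("wrist");im=capture("wrist");b=capture("scene");cv2.imwrite("pics/w6.png",np.hstack([im[:,:560],cv2.copyMakeBorder(cv2.resize(b[180:240,200:280],(240,180)),0,220,0,0,0)])[:,:,::-1])
M=np.array(p["world_from_camera"]);c=M[:3,:3].T@(np.array([.434,.128,.034])-M[:3,3]);uv=(p["cx"]-p["fx"]*c[0]/c[2],p["cy"]+p["fy"]*c[1]/c[2]);print(uv)
for h in circ(im,uv,8,28,55): print(np.round(h,1),plane(p,h[0],h[1],.034).round(4))
```

```text
[0.4367531  0.12277538 0.14971773]
(np.float64(309.8835222834265), np.float64(203.8699189384778))
[309.1 206.9  20.6] [0.4315 0.128  0.034 ]
[307.6 197.9  23.1] [0.4383 0.1308 0.034 ]
[309.1 206.9  10. ] [0.4315 0.128  0.034 ]
```

View pics/w6.png

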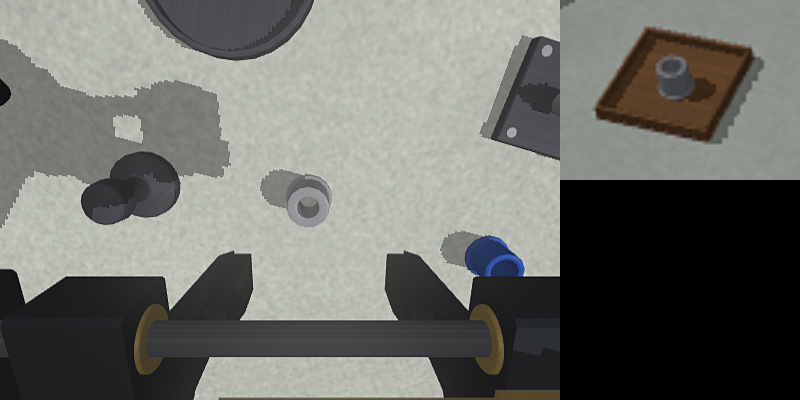

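The right collar's top ring is at (309,207), the tamper at (145,185) well left, and the first collar stands upright in the tray.

```bash
python3 -c "
from h import *
print(togo(.4328,.1286,.009))"
```

```text
[ -2.4429028   -6.87036264 140.61538878]
```

Emit:
send_rows(rows="-2.5 -7 30 0 0.3;-2.5 -7 75 0 0.3;-2.5 -7 110 0 0.3;-2.5 -7 130 0 0.3;-2.5 -7 130 0 0.3;-2.5 -7 130 0 0.3")

```text
clock: 12.2
ee_pos: [0.4327, 0.1292, 0.0201]
orientation: [0.993, 0.117, 0.0, 0.0]
ft_force: [0.8, 0.4, 1.1]
gripper_width: 0.703
finger_force: 0.0
```

```bash
python3 -c "
from h import *
print(sensors.state()['ee_pos'],togo(.4328,.1286,.009))"
```

```text
[0.43270006 0.12917047 0.02005277] [-0.03678787  0.57760367 11.05278906]
```

Emit:
send_rows(rows="0 0.5 8 0 0.3;0 0.5 11 0 0.3;0 0.5 11 0 0.7;0 0.5 11 0 0.7;0 0.5 11 0 0.7;0 0.5 11 0 0.7;0 0.5 11 0 0.7", grip_force=25)

```text
clock: 12.9
ee_pos: [0.4323, 0.1293, 0.0089]
orientation: [0.993, 0.118, 0.0, -0.0]
ft_force: [-0.1, 0.3, 1.8]
gripper_width: 0.371
finger_force: 25.0
```

Emit:
send_rows(rows="0 0 -30 0 0.7;0 0 -70 0 0.7;0 0 -100 0 0.7;20 50 -115 0 0.7;38 100 -115 0 0.7;56 145 -115 0 0.7;77 198 -115 0 0.7;77 198 -115 0 0.7;77.5 198.5 -115 0 0.7;77.5 198.5 -115 0 0.7")

```text
clock: 13.9
ee_pos: [0.553, -0.0446, 0.1233]
orientation: [0.993, 0.118, -0.001, -0.0]
ft_force: [-0.1, 1.0, -1.4]
gripper_width: 0.369
finger_force: 25.0
```

```bash
python3 -c "
from h import *
print(sensors.state()['ee_pos'],togo(.5542,-.0457,.055))"
```

```text
[ 0.5530072  -0.04461815  0.12329284] [ 1.00164291  1.40892426 68.2899425 ]
```

Emit:
send_rows(rows="1 1.5 25 0 0.7;1 1.5 42 0 0.7;1 1.5 48 0 0.7;1 1.5 48 0 0.7;1 1.5 48 0 0.7")

```text
clock: 14.4
ee_pos: [0.5554, -0.0463, 0.0766]
orientation: [0.993, 0.118, 0.0, 0.0]
ft_force: [-0.0, -0.3, -1.6]
gripper_width: 0.372
finger_force: 25.0
```

```bash
python3 -c "
from h import *
print(sensors.state()['ee_pos'],togo(.5542,-.0457,.055))"
```

```text
[ 0.55536953 -0.04628545  0.07656323] [-1.01915537 -0.85374295 21.56190512]
```

Emit:
send_rows(rows="-1 -0.8 6 0 0.7;-1 -0.8 11 0 0.7;-1 -0.8 14 0 0.7;-1 -0.8 17 0 0.7;-1 -0.8 17 0 0.7")

```text
clock: 14.9
ee_pos: [0.554, -0.0464, 0.0583]
orientation: [0.993, 0.118, -0.0, -0.0]
ft_force: [0.5, 0.2, -2.0]
gripper_width: 0.372
finger_force: 25.0
```

Emit:
send_rows(rows="0 0 2 0 0.7;0 0 4 0 0.7;0 0 6 0 0.7;0 0 7.5 0 0.7;0 0 7.5 0 0.7")

```text
clock: 15.4
ee_pos: [0.554, -0.0463, 0.051]
orientation: [0.993, 0.118, -0.0, -0.0]
ft_force: [0.5, -0.6, -1.0]
gripper_width: 0.372
finger_force: 25.0
```

Emit:
send_rows(rows="0 0 0.8 0 0.7;0 0 1.6 0 0.7;0 0 2.2 0 0.7;0 0 2.2 0 0.7")

```text
clock: 15.8
ee_pos: [0.5541, -0.0463, 0.0489]
orientation: [0.993, 0.118, -0.0, -0.0]
ft_force: [0.3, 0.4, -1.5]
gripper_width: 0.37
finger_force: 25.0
```

Emit:
send_rows(rows="0 0 0.5 0 0.7;0 0 1 0 0.7;0 0 1 0 0.7")

```text
clock: 16.1
ee_pos: [0.5542, -0.0463, 0.0482]
orientation: [0.993, 0.118, 0.0, 0.0]
ft_force: [-0.8, 1.1, 1.2]
gripper_width: 0.368
finger_force: 25.0
```

Emit:
send_rows(rows="0 0 0.4 0 0.7;0 0 0.7 0 0.7;0 0 0.7 0 0.7;0 0 0.7 0 0.7")

```text
clock: 16.5
ee_pos: [0.5543, -0.0463, 0.0479]
orientation: [0.993, 0.118, 0.0, 0.0]
ft_force: [-1.8, 0.2, 7.1]
gripper_width: 0.369
finger_force: 25.0
```

The collar stopped with its foot about 27 mm above the plate, with 7 N contact: narrow, so it goes to the dish.

Emit:
send_rows(rows="0 0 0.7 0 0.7;0 0 -30 0 0.7;0 0 -70 0 0.7;20 -50 -75 0 0.7;40 -100 -75 0 0.7;60 -145 -75 0 0.7;80 -190 -75 0 0.7;99 -235 -75 0 0.7;99 -254 -75 0 0.7;99 -254 -75 0 0.7")

```text
clock: 17.5
ee_pos: [0.5902, 0.2269, 0.1216]
orientation: [0.993, 0.12, -0.0, -0.0]
ft_force: [-0.3, -0.6, -0.3]
gripper_width: 0.366
finger_force: 25.0
```

Run:
```python
from h import *
print(sensors.state()["ee_pos"],togo(.591,.224,.0155))
p=camera_params("wrist");im=capture("wrist");cv2.imwrite("pics/w7.png",im[:,:,::-1])
```

```text
[0.59016236 0.22691823 0.12162661] [  0.19264177   3.08298453 106.12507908]
```

View pics/w7.png

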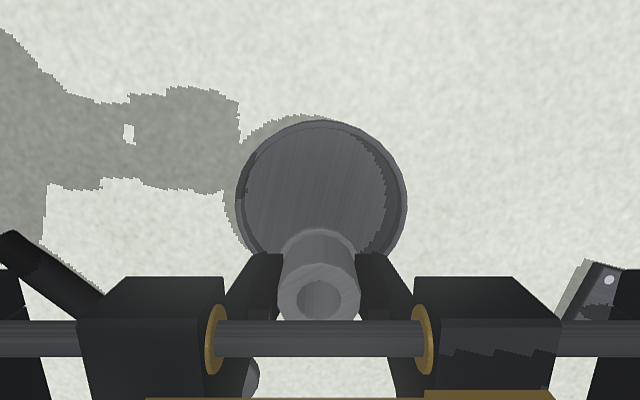

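The dish is right below, centred near (321,205), and the screwdriver handle lies well off to the left.

Emit:
send_rows(rows="0 2 40 0 0.7;0 2 75 0 0.7;0 2 93 0 0.7;0 2 101 0 0.7;0 2 104 0 0.7;0 2 105 0 0.7;0 2 106 0 0.7;0 2 106 0 0.7")

```text
clock: 18.35
ee_pos: [0.5919, 0.2218, 0.0171]
orientation: [0.993, 0.118, 0.001, -0.0]
ft_force: [-0.5, 0.8, -1.2]
gripper_width: 0.367
finger_force: 25.0
```

Emit:
send_rows(rows="0 0 1 0 0.7;0 0 2 0 0.7;0 0 2.5 0 0.7;0 0 2.5 0 0.7;0 0 2.5 0 0.45;0 0 2.5 0 0.45;0 0 2.5 0 0.45;0 0 2.5 0 0.45")

```text
clock: 19.15
ee_pos: [0.5915, 0.2218, 0.0138]
orientation: [0.993, 0.118, 0.0, -0.0]
ft_force: [-0.0, 0.6, 0.9]
gripper_width: 0.551
finger_force: 0.0
```

Emit:
send_rows(rows="0 0 -20 0 0.45;0 0 -60 0 0.45;0 0 -100 0 0.45;0 0 -140 0 0.45;-60 60 -150 0 0.45;-100 100 -150 0 0.45;-100 100 -150 0 0.45;-100 100 -150 0 0.45;-100 100 -150 0 0.45")

```text
clock: 20.05
ee_pos: [0.5178, 0.1008, 0.1642]
orientation: [0.993, 0.117, 0.0, -0.0]
ft_force: [-0.1, 0.6, -0.1]
gripper_width: 0.55
finger_force: 0.0
```

Run:
```python
from h import *
b=capture("scene");cv2.imwrite("pics/f.png",cv2.resize(b[150:250,200:440],(768,320),interpolation=2)[:,:,::-1])
```

```text
(no output)
```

View pics/f.png

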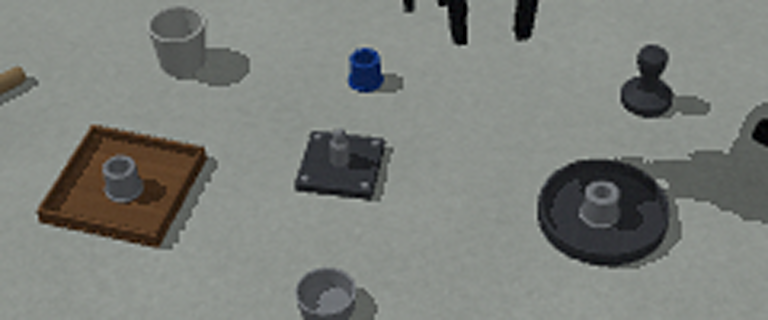

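Both collars stand upright near the centres, one in the tray at crop pixel (122,180) and one in the dish at (600,205), and the robot is clear.

```bash
python3 -c "
from cell import bot
print(bot.hand_in())"
```

```text
the job is handed in; nothing more can be done
None
```

The job is done and handed in: the wide collar went fully home on the gauge and stands upright in the wooden tray, and the narrow one stopped on the shoulder and stands upright in the metal dish; no verdict came back.

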